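Tip the ball knobs out of the corner-spout tray

TASK

Put the plywood catch bin under the open corner of the tip-out tray, then raise the tray by its handle so that all three black ball knobs roll out through the open corner into the bin, and lower the tray gently back down flat without letting it drop. Do not handle the knobs with the gripper, and leave the screwdriver, the finned cylinder and the jar alone.

Things in the scene. Friction and masses are not known exactly. Their poses are not given: they have to be found in the camera images.
- stand: Grey stand bolted to the bench, carries the tray. Origin on the bench below the tray's centre; level -y axis points to the tray's open corner, +y to its handle, x along its hinge, z up. Base plate 150 mm along x, y -50 to +120, 12 thick; 50 mm square column at y +35; two thin hinge arms at 88-105 mm height reach to y -81. Otherwise the room under the open corner is free.
- tray (a joint): Tilt of the tray, rad: 0 flat on the stand, grows as the handle is raised, stop at 0.85. Hinge line along the stand's x at stand y -75 mm, height 105 mm. No spring; the tray (about 0.5 kg, damped) falls back to 0 when let go. Lifting takes 2 to 5 N at the handle. Knobs start to move at roughly 0.3 rad and all run out by 0.7.
- tray_handle (a point): Middle of the tray's handle: level steel bar, 12 mm diameter, 84 mm long along the stand's x, on a leg at each end, 38 mm free below it. Tray flat: at stand y +150 mm, height 155 mm (225 mm behind the hinge line, 50 mm above it); moves with the tray.
- tray_spout (a point): Tip of the tray's open corner, on its floor (109 mm high when flat; sinks to about 80 at 0.7 rad); moves with the tray. Aluminium tray 164 x 164 mm set cornerwise, walls 28 high, 4 thick; the two walls at this corner stop 75 mm short, leaving a 100 mm opening. Flat, the tip is at stand y -116 mm. Knobs fall up to 100 mm beyond the tip and up to 40 mm to either side of it.
- bin: Loose open plywood catch bin, 0.3 to 0.65 kg, 150 x 150 mm outside, floor 8 mm. Origin at the centre of its underside, z up. Low front wall at +y (40 mm high, 8 thick), side walls at +x and -x (55 high, 8 thick), tall back board at -y (115 high, 12 thick, 150 wide), good to grip from above; turned away from the tray it stops the knobs. Inside: y -63 to +67, x -67 to +67 mm.
- bin_back (a point): Middle of the top edge of the bin's back board: 115 mm above the bin's underside, 69 mm from the bin's centre towards its -y; the board is 12 mm thick along the bin's y.
- knob0_center (a point): Centre of a black plastic ball knob, 30 mm diameter, about 25 g, with a 10 mm flat on which it stands at the start, in the tray.
- knob1_center (a point): Centre of the second ball knob, like knob0.
- knob2_center (a point): Centre of the third ball knob, like knob0.
- screwdriver: Bystander: screwdriver with a wooden handle, 200 mm long, lying on the bench beyond the tray's handle; origin at its middle, on its underside.
- cylinder_head: Bystander: finned aluminium engine cylinder, 56 mm diameter, 62 mm high, standing at the far side of the bench; origin at the centre of its underside.
- jar: Bystander: white plastic jar, 60 mm diameter, 80 mm high, standing at the far side of the bench; origin at the centre of its underside.
Not all that is in view belongs to the job. What is shaped like the part that bears knob0_center but green is not meant. What is shaped like the bin but yellow is not meant.

How it is judged:
By the outcome, as a careful person would: the job done as asked, in the order asked, and still so for the second after the job is handed in, with the robot touching nothing.
It also fails if it takes over 64 s, if anything falls off the work surface, if the arm or the gripper's body presses on something with over 40 N, if the wrist force passes 120 N, or if a joint passes its speed limit or range.

ROBOT

A 6-joint arm with a two-finger parallel gripper is mounted at the origin on the work surface. World frame = base frame: x ahead of the robot, y to its left, z up, the work surface at z = 0. Lengths are in m, angles in degrees, forces in N, time in s.
With the tool pointing down it reaches from about 0.25 to 0.725 m from the base axis. Payload 9.7 kg.
Tool frame: the origin (TCP) lies midway between the tips of the shut fingers; the grasp point (between the pads) lies 19 mm behind it (bot.grasp_offset is the distance from the TCP to the grasp point, in m); z points along the fingers, x is the direction in which the jaws open and shut, and the axes are right-handed (so a half turn about z gives the same grasp; the last joint's range is limited). The gripper opens to 85 mm and grips with 20 to 120 N. Pads are 22 mm wide; open, the fingers measure 114 mm over their backs; the gripper's body (76 mm by 85 mm) begins 54 mm behind the grasp point. The pads swing forward as they close: fully open they stand 13 mm farther back than shut.
Start: joints at [70.359, 4.979, 10.078, 95.1, 0, 90], TCP at [0.185, 0.518, 0.231] pointing down, gripper open.
Joint ranges: [-179.16, 179.16], [-48.56, 103.87], [-65.8, 70.77], [-126.05, 130.52], [-82.76, 87.17], [-180, 180]. Speed limits (degrees/s): [127.2, 127.2, 147.25, 180, 180, 180].

INTERFACE

Orientations are given as [roll, pitch, yaw] about the fixed x, y, z axes, in that order (R = Rz(yaw) Ry(pitch) Rx(roll)).
In Python, from workcell import bot gives the robot as it stands.
- The arm moves only by the tool send_rows, never from a script. Its argument "targets" is a list of rows, each a list of 5 numbers: the closure, from 0 (fully open) to 1 (shut), then the shift along the world's x, y, z in mm, then the turn about the world's z in degrees. A call has 1 to 10 rows; each row is the pose to reach, as a shift and turn from the pose commanded when the call began; what a row does not reach only later rows make up. A row lasts 1/8 s, in which the tool goes at most 62.5 mm and 10.7 degrees, less where a joint would pass 70% of its speed; a pose out of reach is approached as far as the arm can. A call with a gripper value outside its range is refused whole. The fingers move at their own pace and stop on an object; "squeeze" is the grip in N (left out, the last holds). Time passes only in rows, so rows that repeat a pose let the fingers close. It gives the time, the measured TCP pose, the force and the opening at its end, in the units of the state.
- bot.get_obs(): the state, without advancing time (a new reading comes with each control period).
- bot.camera(name): name is "scene" or "top"; returns a dict with "pixels" (384x512x3 uint8, red, green, blue), "intrinsics" (3x3 intrinsics, pixels), "view" (4x4, takes a point from world to camera coordinates). Camera axes: x right, y down, z forward; pixel columns grow to the right and rows downward; lengths in m; the calibration is good to about 2 mm. A picture is of the moment at which its call begins. There is no depth.
- bot.job_done(): hands the job in, once; it reports no verdict.
The state is a dict: "time": time; "q": joint angles; "qd": joint speeds; "joint_efforts": joint torques, N m; "ee_pos": TCP position; "tcp_rot": TCP orientation; "wrist_force": force on the tool from outside, world axes, zero at the start; "torque": the same for the moment, N m; "opening": finger opening in m.
Only numpy, scipy, OpenCV 4.12 (cv2) and the standard library are available. Lean on these libraries where they do the work, as an engineer would, in place of code of your own. Each camera call takes 0.05 s, during which the arm holds its last target.

## Working session

There is one attempt and no reset: what is moved stays moved. The work goes in short steps, Python scripts to look and compute and a tool call to move; the robot and the scene stay as the last step left them, time stands still between calls to the robot, and variables do not carry over. Pictures are saved under pics/ and viewed, and the job is handed in when it is done.

Besides the shell and the picture viewer there is one more tool, called after ">>>" as name(argument=value, ...) on one line, values as JSON. send_rows: Moves the arm, as the interface text tells. Its arguments: {"type":"object","properties":{"targets":{"type":"array","items":{"type":"array","items":{"type":"number"}}},"squeeze":{"type":"number"}},"required":["targets"]}

```bash
mkdir -p pics; ls; python3 - <<'E'
from workcell import bot
import cv2
for n in ("scene","top"):
    c=bot.camera(n); cv2.imwrite(f"pics/{n}0.png",c["pixels"][:,:,::-1]); print(n,c["intrinsics"].tolist(),c["view"].round(4).tolist())
o=bot.get_obs(); print(o); print(bot.grasp_offset)
E
```

```text
pics
scene [[470.7671513402689, 0.0, 257.83978296178583], [0.0, 470.7671513402689, 193.60826146648864], [0.0, 0.0, 1.0]] [[0.5892, 0.8078, 0.0143, -0.2667], [0.6826, -0.4883, -0.5437, -0.2987], [-0.4322, 0.3301, -0.8391, 1.4951], [0.0, 0.0, 0.0, 1.0]]
top [[390.7608562559248, 0.0, 253.29704736625877], [0.0, 390.7608562559248, 192.2164275062228], [0.0, 0.0, 1.0]] [[0.1263, -0.992, 0.0048, -0.0865], [-0.9714, -0.1247, -0.202, 0.5257], [0.201, 0.0208, -0.9794, 0.9818], [0.0, 0.0, 0.0, 1.0]]
{'time': 0.1, 'q': array([7.03581245e+01, 5.00803323e+00, 1.00387801e+01, 9.50998760e+01,
       1.00506847e-03, 9.00009929e+01]), 'qd': array([ 0.03055687, -0.0695072 ,  0.15690206,  0.04561131, -0.03575445,
       -0.073228  ]), 'joint_efforts': array([ 1.30290802e-03, -5.21559513e+01,  4.65654731e+01,  1.58832909e-02,
        1.09739631e-04, -8.64362875e-06]), 'ee_pos': array([0.18480193, 0.51780117, 0.23065124]), 'tcp_rot': array([-1.79998996e+02,  6.91291964e-02,  7.03571316e+01]), 'wrist_force': array([ 0.37257857,  0.2804161 , -0.13294443]), 'torque': array([-0.0067205 , -0.00955931, -0.04597543]), 'opening': 0.08572400537378977}
0.0187
```

View pics/scene0.png

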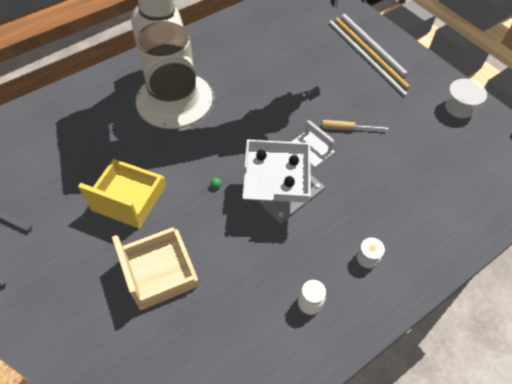

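View pics/top0.png

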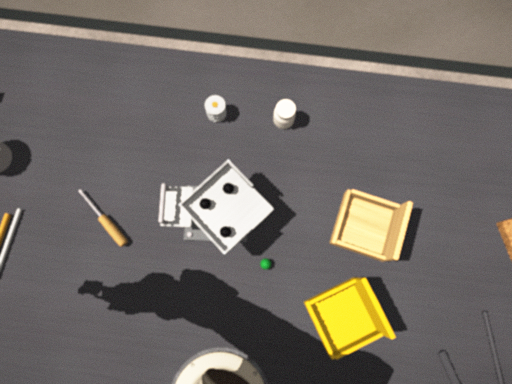

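The scene view shows the tray at about (277,170), the plywood bin at (157,268), the yellow bin at (123,193), a green ball at (216,184) and the screwdriver at (355,127). In the top view the tray's open corner points right at (272,210). The plywood bin is at (372,225) with its back board on the right at (405,232), and the handle is at (168,205). I'll zoom in and get the masks.

```bash
cat > h.py <<'E'
import numpy as np, cv2
from workcell import bot
def cam(n):
    c=bot.camera(n); return c
def ray(c,uv):
    K=np.array(c["intrinsics"]);V=np.array(c["view"]);R=V[:3,:3];t=V[:3,3]
    d=R.T@np.linalg.solve(K,[uv[0],uv[1],1]); return -R.T@t,d
def onz(c,uv,z):
    o,d=ray(c,uv); return o+d*(z-o[2])/d[2]
def tri(c1,u1,c2,u2):
    o1,d1=ray(c1,u1);o2,d2=ray(c2,u2);d1/=np.linalg.norm(d1);d2/=np.linalg.norm(d2)
    s=np.linalg.lstsq(np.c_[d1,-d2],o2-o1,rcond=None)[0]
    a=o1+s[0]*d1;b=o2+s[1]*d2
    return (a+b)/2,np.linalg.norm(a-b)
def proj(c,p):
    K=np.array(c["intrinsics"]);V=np.array(c["view"]);q=K@(V[:3,:3]@p+V[:3,3]);return q[:2]/q[2]
E
python3 - <<'E'
import cv2
t=cv2.imread("pics/top0.png");s=cv2.imread("pics/scene0.png")
cv2.imwrite("pics/zt1.png",cv2.resize(t[140:280,140:290],None,fx=5,fy=4.2857*1.0 and 5,interpolation=cv2.INTER_CUBIC)[:600])
cv2.imwrite("pics/zt2.png",cv2.resize(t[175:275,315:425],None,fx=6,fy=6,interpolation=cv2.INTER_CUBIC))
cv2.imwrite("pics/zs1.png",cv2.resize(s[115:230,205:340],None,fx=5,fy=5,interpolation=cv2.INTER_CUBIC))
cv2.imwrite("pics/zs2.png",cv2.resize(s[220:315,100:210],None,fx=6,fy=6,interpolation=cv2.INTER_CUBIC))
E
```

```text
(no output)
```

View pics/zt1.png

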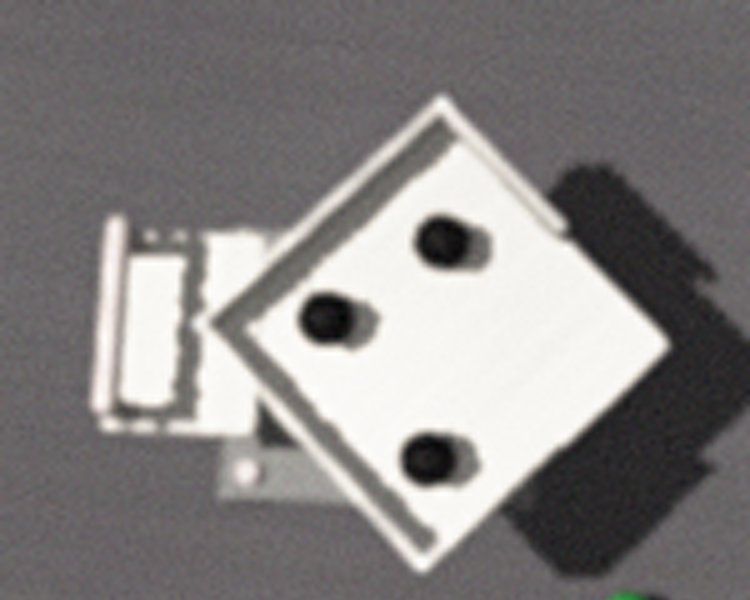

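View pics/zt2.png

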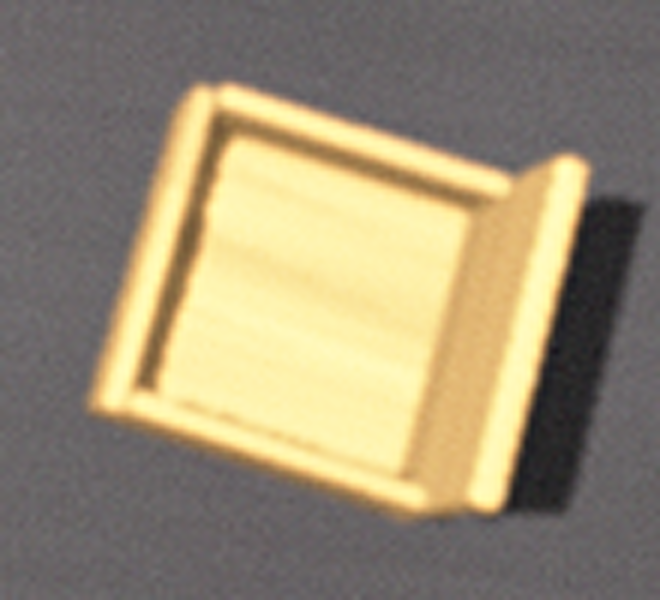

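View pics/zs1.png

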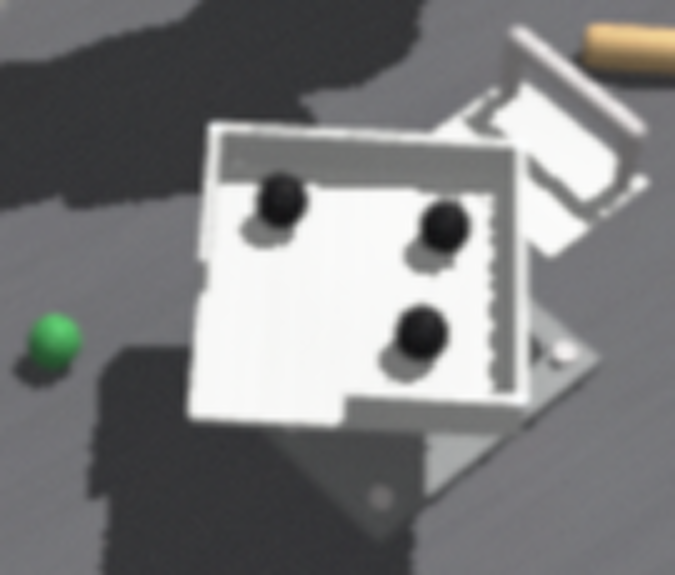

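View pics/zs2.png

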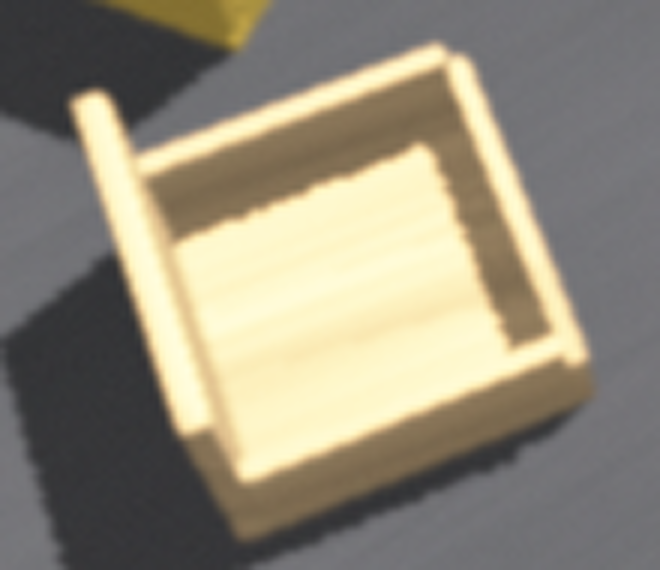

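The zooms show the tip, rim corners, handle ends and board ends clearly. I'll triangulate them.

```bash
python3 - <<'E'
from h import *
T=cam("top");S=cam("scene")
t1=lambda x,y:(140+x/5-.4,140+y/5-.4); t2=lambda x,y:(315+x/6-.4,175+y/6-.4)
s1=lambda x,y:(205+x/5-.4,115+y/5-.4); s2=lambda x,y:(100+x/6-.4,220+y/6-.4)
P={}
def do(n,a,b,z):
    p,e=tri(T,a,S,b); P[n]=onz(T,a,z)
    print(n,"tri",(p*1e3).round(),"gap",round(e*1e3,1),"| topz",(onz(T,a,z)*1e3).round(),"scz",(onz(S,b,z)*1e3).round())
do("tip",t1(670,345),s1(190,418),.109)
do("rimR",t1(422,570),s1(213,125),.137)
do("rimF",t1(442,97),s1(525,400),.137)
do("rimB",t1(210,323),s1(523,148),.137)
do("hA",t1(117,218),s1(642,130),.161)
do("hB",t1(103,408),s1(517,30),.161)
do("bb far",t2(571,157),s2(195,430),.115)
do("bb near",t2(486,509),s2(88,97),.115)
do("fr far",t2(200,88),s2(580,358),.040)
do("fr near",t2(100,408),s2(450,55),.040)
img=np.array(T["pixels"]).astype(int);g=(img[...,1]>img[...,0]+50)&(img[...,1]>img[...,2]+50)
n,l,st,ce=cv2.connectedComponentsWithStats(g.astype('uint8'));print("green",onz(T,ce[1],.015)*1e3,st[1])
E
```

```text
tip tri [487. -75. 108.] gap 1.8 | topz [486. -76. 109.] scz [488. -74. 109.]
rimR tri [360.  29. 137.] gap 1.3 | topz [360.  29. 137.] scz [361.  30. 137.]
rimF tri [590.  52. 140.] gap 0.8 | topz [591.  52. 137.] scz [589.  54. 137.]
rimB tri [466. 150. 136.] gap 6.3 | topz [464. 147. 137.] scz [467. 153. 137.]
hA tri [506. 196. 159.] gap 2.0 | topz [505. 194. 161.] scz [507. 196. 161.]
hB tri [415. 187. 158.] gap 2.5 | topz [414. 185. 161.] scz [417. 187. 161.]
bb far tri [ 548. -410.  114.] gap 1.8 | topz [ 548. -409.  115.] scz [ 547. -411.  115.]
bb near tri [ 400. -381.  114.] gap 2.3 | topz [ 399. -381.  115.] scz [ 402. -380.  115.]
fr far tri [ 575. -271.   41.] gap 1.4 | topz [ 576. -271.   40.] scz [ 575. -272.   40.]
fr near tri [ 427. -241.   38.] gap 5.0 | topz [ 428. -238.   40.] scz [ 426. -243.   40.]
green [352.62082705 -72.72907375  15.        ] [260 259  10  10  83]
```

Measured:
- The rim diagonal is 231 mm (expected 232), and tip to handle is 267 mm (expected 266).
- Stand: yaw 5.7°, origin (475.3, 40.5) mm.
- Handle middle: (460.5, 190).
- Bin: board middle (474, -395.5), yaw -11.1°.
- Bin target: board middle (497.4, -180.4), yaw +5.7°.

Next I'll move above the board.

>>> send_rows(targets=[[0,29,-45,0,0.8],[0,58,-90,0,1.7],[0,87,-135,0,2.5],[0,116,-180,0,3.4],[0,145,-225,0,4.2],[0,170,-275,0,5],[0,185,-325,0,6],[0,195,-375,0,7],[0,205,-425,0,8],[0,215,-475,0,8.5]], squeeze=40)

```text
time: 1.45
ee_pos: [0.3999, 0.0414, 0.2313]
tcp_rot: [180.0, -0.0, 78.9]
wrist_force: [1.2, 0.0, -0.6]
opening: 0.0854
```

>>> send_rows(targets=[[0,8,-45,0,0],[0,16,-90,0,0],[0,24,-135,0,0],[0,32,-180,0,0],[0,40,-225,0,0],[0,48,-270,0,0],[0,56,-315,0,0],[0,64,-360,0,0],[0,70,-410,0,0],[0,74,-438,0,0]])

```text
time: 2.7
ee_pos: [0.4736, -0.3971, 0.2304]
tcp_rot: [-179.9, -0.0, 78.8]
wrist_force: [0.2, 0.4, 0.7]
opening: 0.0855
```

>>> send_rows(targets=[[0,0,0,0,0],[0,0,0,0,0]])

```text
time: 2.95
ee_pos: [0.4737, -0.3945, 0.2311]
tcp_rot: [-180.0, -0.0, 78.9]
wrist_force: [0.1, 0.6, -0.5]
opening: 0.0855
```

>>> send_rows(targets=[[0,0,-1,-40,0],[0,0,-1,-80,0],[0,0,-1,-115,0],[0,0,-1,-138,0],[0,0,-1,-150,0],[0,0,-1,-150,0]])

```text
time: 3.7
ee_pos: [0.4738, -0.3953, 0.0813]
tcp_rot: [-180.0, -0.0, 78.9]
wrist_force: [0.1, 0.4, 0.7]
opening: 0.0856
```

```bash
python3 - <<'E'
from h import *
for n,b in (("top",(150,300,300,450)),("scene",(180,340,80,250))):
    p=cam(n)["pixels"][b[0]:b[1],b[2]:b[3],::-1]; cv2.imwrite(f"pics/g_{n}.png",cv2.resize(p,None,fx=3.5,fy=3.5,interpolation=cv2.INTER_CUBIC))
E
```

```text
(no output)
```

View pics/g_scene.png

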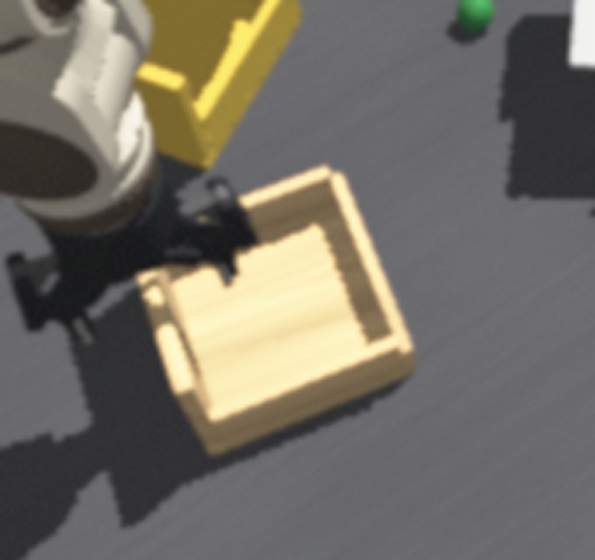

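The board is between the fingers, with one finger on each side around (150,290). Closing.

>>> send_rows(targets=[[0.5,0,0,0,0],[1,0,0,0,0],[1,0,0,0,0],[1,0,0,0,0],[1,0,0,0,0],[1,0,0,0,0]], squeeze=70)

```text
time: 4.55
ee_pos: [0.474, -0.396, 0.0815]
tcp_rot: [180.0, 0.0, 78.9]
wrist_force: [0.4, 1.1, 3.6]
opening: 0.0111
```

>>> send_rows(targets=[[1,0,0,5,0],[1,0,0,12,0],[1,0,0,15,0],[1,0,0,15,0]])

```text
time: 5.05
ee_pos: [0.474, -0.3961, 0.0965]
tcp_rot: [180.0, 0.0, 78.9]
wrist_force: [-0.0, -0.0, -4.0]
opening: 0.0107
```

>>> send_rows(targets=[[1,3,10,0,2.5],[1,6,30,0,5.5],[1,9,55,0,8.5],[1,12,85,0,11.5],[1,15,115,0,14.5],[1,18,145,0,16.8],[1,20,172,0,16.8],[1,22,195,0,16.8],[1,23,210,0,16.8],[1,23,215,0,16.8]])

```text
time: 6.3
ee_pos: [0.4968, -0.1797, 0.0964]
tcp_rot: [180.0, 0.0, 95.8]
wrist_force: [-0.1, -0.2, -4.9]
opening: 0.0111
```

>>> send_rows(targets=[[1,0,0,0,0],[1,0,0,-6,0],[1,0,0,-11,0],[1,0,0,-14,0],[1,0,0,-15,0],[1,0,0,-15,0]])

```text
time: 7.05
ee_pos: [0.4969, -0.1812, 0.0815]
tcp_rot: [180.0, 0.0, 95.7]
wrist_force: [-0.7, -1.0, -2.9]
opening: 0.0108
```

```bash
python3 - <<'E'
from h import *
for n,b in (("top",(130,290,140,360)),("scene",(110,300,60,340))):
    p=cam(n)["pixels"][b[0]:b[1],b[2]:b[3],::-1]; cv2.imwrite(f"pics/p_{n}.png",cv2.resize(p,None,fx=2.8,fy=2.8,interpolation=cv2.INTER_CUBIC))
E
```

```text
(no output)
```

View pics/p_top.png

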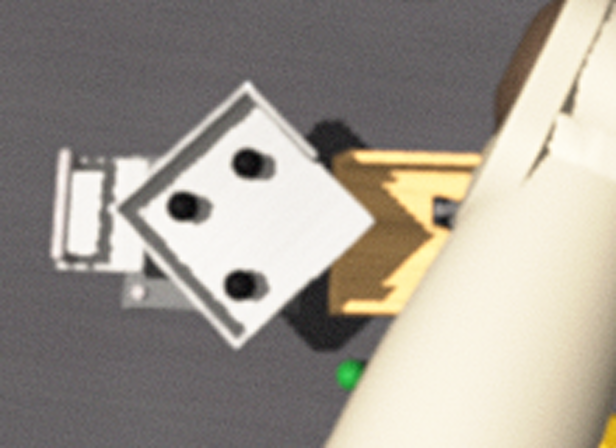

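View pics/p_scene.png

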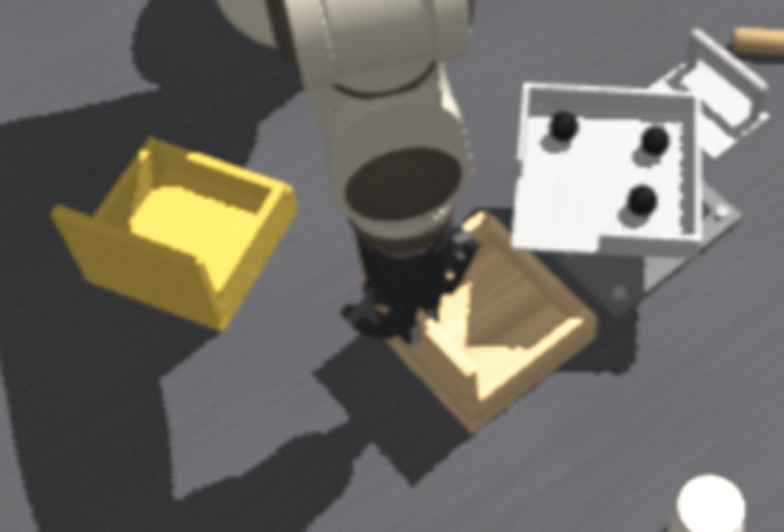

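The bin is squarely under the open corner. Its front wall is hidden below the tray and the tip overlaps the bin. Releasing and rising.

>>> send_rows(targets=[[1,0,0,-1,0],[0.6,0,0,-1,0],[0.2,0,0,-1,0],[0,0,0,-1,0],[0,0,0,-1,0],[0,0,0,30,0],[0,0,0,75,0],[0,0,0,120,0],[0,0,0,170,0],[0,0,0,170,0]])

```text
time: 8.4
ee_pos: [0.4981, -0.1814, 0.2554]
tcp_rot: [179.7, 0.2, 95.7]
wrist_force: [0.2, -0.4, -0.7]
opening: 0.0855
```

>>> send_rows(targets=[[0,-40,-10,0,0],[0,-90,10,0,0],[0,-130,50,0,0],[0,-140,100,0,0],[0,-140,150,0,0],[0,-130,200,0,0],[0,-110,250,0,0],[0,-80,300,0,0],[0,-50,340,0,0],[0,-36,371,0,0]])

```text
time: 9.65
ee_pos: [0.4615, 0.1919, 0.2497]
tcp_rot: [-179.9, 0.0, 95.7]
wrist_force: [-0.4, -0.8, 0.4]
opening: 0.0853
```

>>> send_rows(targets=[[0,0,0,0,0],[0,0,0,0,0]])

```text
time: 9.9
ee_pos: [0.4605, 0.1897, 0.2506]
tcp_rot: [-179.9, 0.0, 95.7]
wrist_force: [-0.8, -0.3, 0.7]
opening: 0.0851
```

```bash
python3 - <<'E'
from h import *
for n,b in (("top",(130,290,140,360)),("scene",(110,300,60,340))):
    p=cam(n)["pixels"][b[0]:b[1],b[2]:b[3],::-1]; cv2.imwrite(f"pics/q_{n}.png",cv2.resize(p,None,fx=2.8,fy=2.8,interpolation=cv2.INTER_CUBIC))
E
```

```text
(no output)
```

View pics/q_top.png

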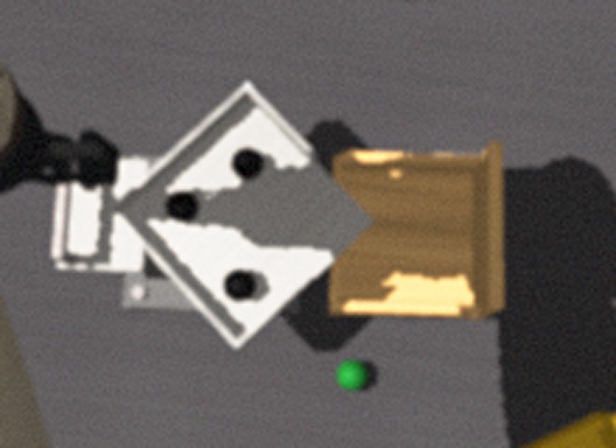

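View pics/q_scene.png

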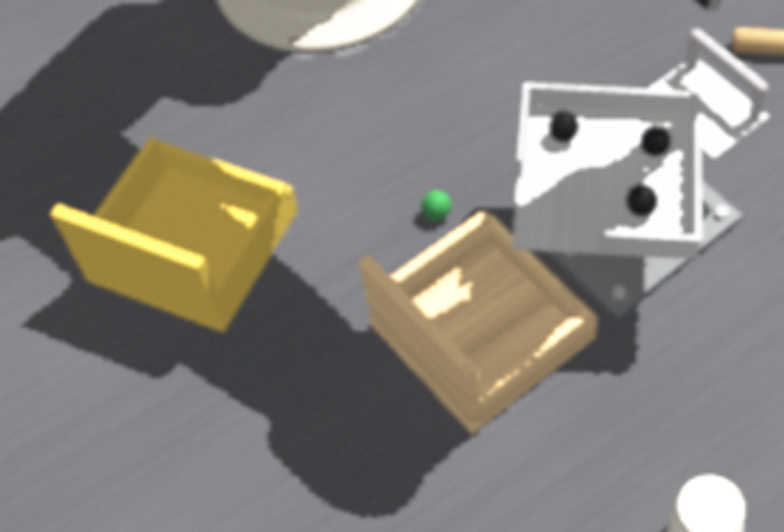

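The bin is still and square below the open corner, with all three knobs in the tray. I'll check the bin pose with numbers, then lower onto the handle.

```bash
python3 - <<'E'
from h import *
T=cam("top");S=cam("scene")
for a in ((494,145),(497,311)): print((onz(T,(140+a[0]/2.8-.4,130+a[1]/2.8-.4),.115)*1e3).round())
for a in ((366,262),(474,376)): print((onz(S,(60+a[0]/2.8-.4,110+a[1]/2.8-.4),.115)*1e3).round())
E
```

```text
[ 567. -173.  115.]
[ 420. -189.  115.]
[ 428. -189.  115.]
[ 575. -175.  115.]
```

>>> send_rows(targets=[[0,0,0.5,-30,0],[0,0,0.5,-60,0],[0,0,0.5,-85,0],[0,0,0.5,-100,0],[0,0,0.5,-108,0],[0,0,0.5,-112,0],[0,0,0.5,-112,0]])

```text
time: 10.98
ee_pos: [0.4611, 0.1905, 0.1397]
tcp_rot: [180.0, -0.0, 95.7]
wrist_force: [0.0, -0.2, 0.8]
opening: 0.0855
```

>>> send_rows(targets=[[0.5,0,0,0,0],[0.8,0,0,0,0],[1,0,0,0,0],[1,0,0,0,0],[1,0,0,0,0],[1,0,0,0,0]], squeeze=30)

```text
time: 11.72
ee_pos: [0.4609, 0.1904, 0.1394]
tcp_rot: [180.0, 0.0, 95.7]
wrist_force: [-0.7, -0.7, 1.5]
opening: 0.0108
```

```bash
python3 - <<'E'
from h import *
for n,b in (("top",(130,290,100,320)),("scene",(90,250,200,400))):
    p=cam(n)["pixels"][b[0]:b[1],b[2]:b[3],::-1]; cv2.imwrite(f"pics/r_{n}.png",cv2.resize(p,None,fx=3,fy=3,interpolation=cv2.INTER_CUBIC))
E
```

```text
(no output)
```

View pics/r_scene.png

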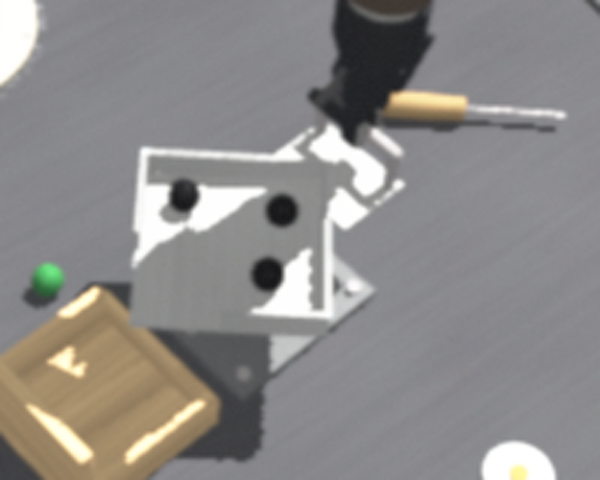

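The handle is gripped: opening 10.8 mm, the same reading as on the 12 mm board. The bin board middle is at (497,-181), as planned. Lifting along the arc to 0.3 rad.

>>> send_rows(targets=[[1,0.1,-1.3,5.6,0],[1,0.3,-2.8,11.2,0],[1,0.6,-6.1,22.2,0],[1,1,-10,33,0],[1,1.4,-14.3,43.7,0],[1,1.9,-19.3,54.1,0],[1,2.2,-22,59.2,0],[1,2.5,-24.7,64.3,0],[1,2.5,-24.7,64.3,0]])

```text
time: 12.95
ee_pos: [0.4633, 0.1661, 0.2045]
tcp_rot: [180.0, -0.1, 95.7]
wrist_force: [-1.0, 7.4, -0.1]
opening: 0.0109
```

```bash
python3 - <<'E'
from h import *
for n,b in (("top",(130,290,100,320)),("scene",(90,280,150,380))):
    p=cam(n)["pixels"][b[0]:b[1],b[2]:b[3],::-1]; cv2.imwrite(f"pics/l_{n}.png",cv2.resize(p,None,fx=3,fy=3,interpolation=cv2.INTER_CUBIC))
E
```

```text
(no output)
```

View pics/l_scene.png

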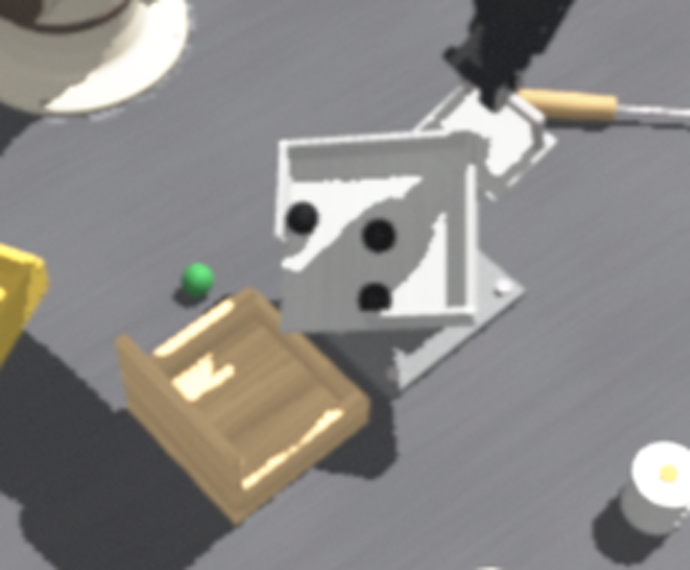

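At 0.3 rad the tray follows; there is a small 7 N sideways pull, so I'll ease y by 1 mm. The knobs are starting to move toward the corner. Continuing to 0.75.

>>> send_rows(targets=[[1,0.2,-2,4.9,0],[1,0.5,-5,9.8,0],[1,0.9,-8.2,14.6,0],[1,1.2,-11.3,19.4,0],[1,1.6,-14.7,24,0],[1,1.9,-18.2,28.6,0],[1,2.3,-21.8,33,0],[1,2.6,-25.5,37.5,0],[1,3.4,-33.3,45.9,0],[1,4.2,-41.5,54,0]])

```text
time: 14.3
ee_pos: [0.4674, 0.125, 0.2591]
tcp_rot: [179.9, -0.2, 95.7]
wrist_force: [-0.4, 10.4, 4.9]
opening: 0.0106
```

>>> send_rows(targets=[[1,0.4,-4.3,3.9,0],[1,0.9,-8.6,7.7,0],[1,1.3,-13,11.3,0],[1,1.8,-17.5,14.9,0],[1,2.3,-22.1,18.3,0],[1,2.7,-26.8,21.7,0],[1,2.7,-26.8,21.7,0],[1,2.7,-26.8,21.7,0]])

```text
time: 15.3
ee_pos: [0.4702, 0.0984, 0.2815]
tcp_rot: [179.8, -0.2, 95.7]
wrist_force: [-2.0, 11.0, 10.7]
opening: 0.0108
```

```bash
python3 - <<'E'
from h import *
for n,b in (("top",(130,290,100,360)),("scene",(90,280,130,380))):
    p=cam(n)["pixels"][b[0]:b[1],b[2]:b[3],::-1]; cv2.imwrite(f"pics/m_{n}.png",cv2.resize(p,None,fx=3,fy=3,interpolation=cv2.INTER_CUBIC))
E
```

```text
(no output)
```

View pics/m_scene.png

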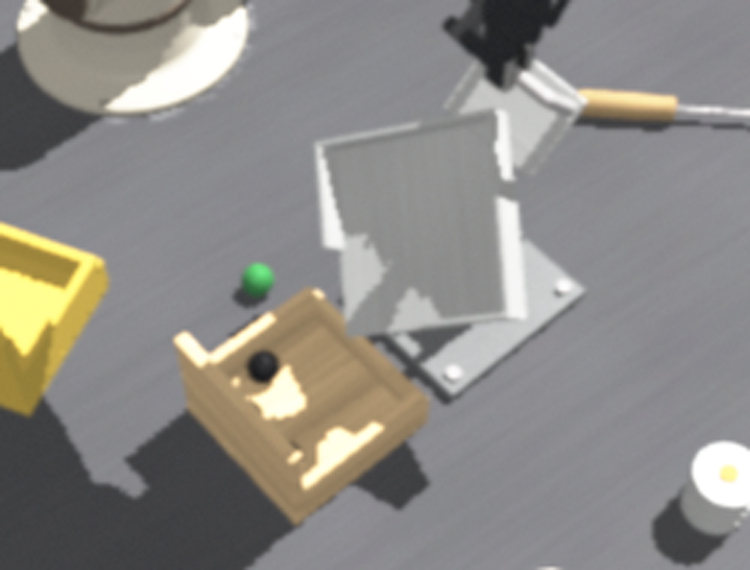

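View pics/m_top.png

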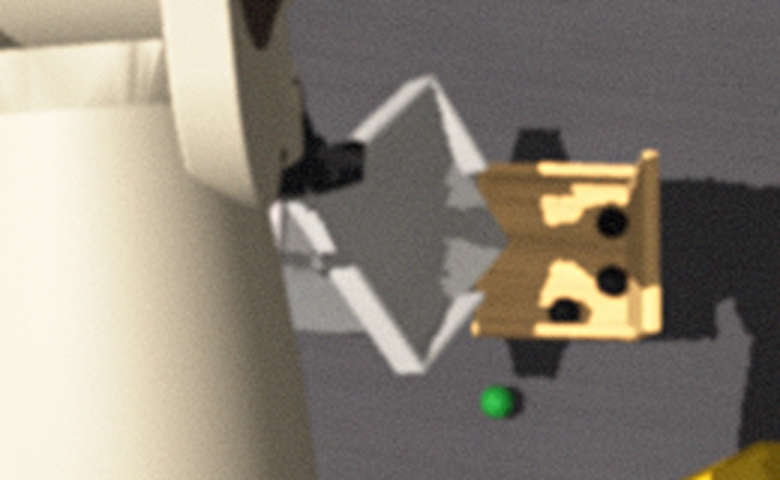

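All three black knobs are in the bin, at (612,220), (613,280) and (565,312) in the top crop, and the tray is empty. I'll lower it slowly along the same arc, 2 mm farther out to ease the radial pull.

>>> send_rows(targets=[[1,-0.5,5.4,-2.7,0],[1,-1,10.3,-5.8,0],[1,-1.4,14.8,-9.4,0],[1,-1.9,19.2,-13,0],[1,-2.3,23.5,-16.8,0],[1,-2.8,27.8,-20.7,0],[1,-3.2,31.9,-24.7,0],[1,-3.6,36,-28.8,0],[1,-4,39.9,-33,0],[1,-4.4,43.8,-37.2,0]])

```text
time: 16.65
ee_pos: [0.4658, 0.1412, 0.2415]
tcp_rot: [-180.0, 0.0, 95.6]
wrist_force: [-0.2, 6.0, 1.0]
opening: 0.0105
```

>>> send_rows(targets=[[1,-0.4,3.7,-4.4,0],[1,-0.7,7.3,-8.9,0],[1,-1.1,10.8,-13.5,0],[1,-1.4,14.2,-18.1,0],[1,-1.7,17.4,-22.9,0],[1,-2,20.6,-27.7,0],[1,-2.3,23.6,-32.6,0],[1,-2.6,26.5,-37.5,0],[1,-2.9,29.2,-42.6,0],[1,-3.2,31.9,-47.7,0]])

```text
time: 17.9
ee_pos: [0.4626, 0.1732, 0.1939]
tcp_rot: [-180.0, 0.0, 95.6]
wrist_force: [1.0, -2.7, -3.0]
opening: 0.0105
```

>>> send_rows(targets=[[1,-0.2,2,-5.4,0],[1,-0.4,4,-10.9,0],[1,-0.6,6.2,-16.2,0],[1,-0.8,8.3,-21.6,0],[1,-1,10.3,-27,0],[1,-1.2,12.2,-32.4,0],[1,-1.4,13.9,-37.9,0],[1,-1.5,15.5,-43.4,0],[1,-1.6,16.6,-47.5,0],[1,-1.7,17.2,-50.5,0]])

```text
time: 19.15
ee_pos: [0.461, 0.1904, 0.1436]
tcp_rot: [-180.0, 0.0, 95.7]
wrist_force: [0.1, 1.1, 0.2]
opening: 0.0107
```

>>> send_rows(targets=[[1,0,0.2,-1.5,0],[1,0,0.3,-3,0],[1,0,0.3,-4,0],[1,0,0.3,-4.6,0],[1,0,0.3,-4.6,0],[1,0,0.3,-4.6,0]])

```text
time: 19.9
ee_pos: [0.4612, 0.1905, 0.1431]
tcp_rot: [179.8, -0.0, 95.6]
wrist_force: [-9.8, -5.0, 25.9]
opening: 0.0104
```

There are 26 N up at z = 0.143, higher than the 0.139 at grasp. Either the grip slid on the bar and the tray is flat, or something blocks it. I'll back off and look.

>>> send_rows(targets=[[1,0,0,1.5,0],[1,0,0,3.4,0],[1,0,0,3.4,0]])

```text
time: 20.27
ee_pos: [0.4611, 0.1905, 0.1433]
tcp_rot: [180.0, 0.0, 95.6]
wrist_force: [-2.7, -3.6, 7.1]
opening: 0.0104
```

```bash
python3 - <<'E'
from h import *
print(bot.get_obs()["ee_pos"],bot.get_obs()["wrist_force"])
for n,b in (("top",(140,280,140,290)),("scene",(115,230,205,340))):
    p=cam(n)["pixels"][b[0]:b[1],b[2]:b[3],::-1]; cv2.imwrite(f"pics/d_{n}.png",cv2.resize(p,None,fx=5,fy=5,interpolation=cv2.INTER_CUBIC)[:600])
E
```

```text
[0.46106155 0.19047431 0.14328269] [-2.6822882  -3.56237817  7.07863022]
```

View pics/d_scene.png

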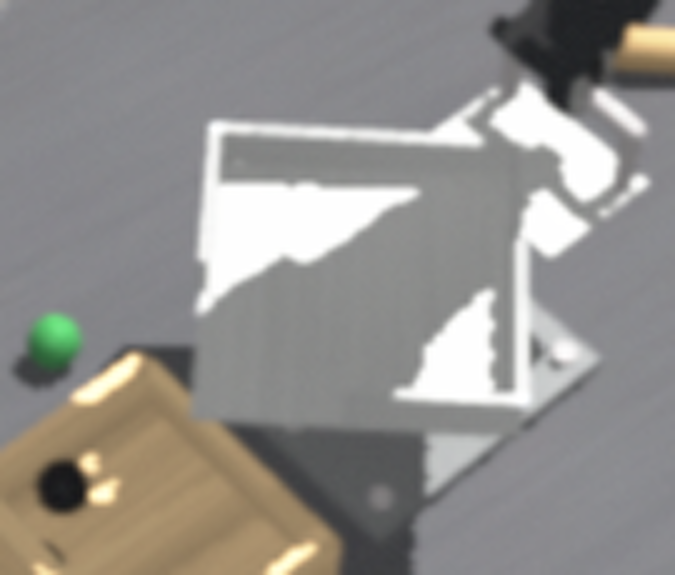

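View pics/d_top.png

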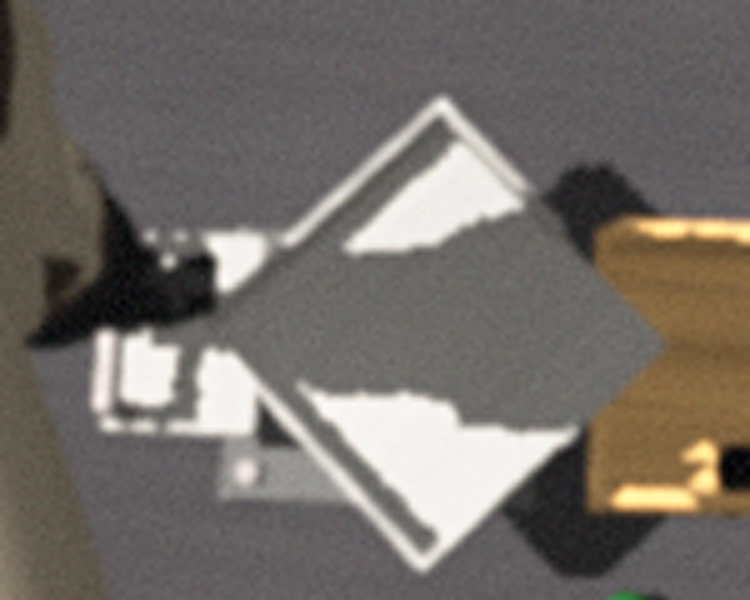

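All the tray corners, the tip (670,345 top; 190,418 scene) and the handle end (642,130 scene) are back at their initial flat pixels. So the tray is flat and the pads slid about 4 mm on the bar. Releasing.

>>> send_rows(targets=[[0.7,0,0,0,0],[0.4,0,0,0,0],[0,0,0,0,0],[0,0,0,0,0],[0,0,0,0,0],[0,0,0,25,0],[0,0,0,55,0],[0,0,0,90,0],[0,0,0,120,0],[0,0,0,120,0]])

```text
time: 21.62
ee_pos: [0.4617, 0.191, 0.2649]
tcp_rot: [179.8, -0.1, 95.7]
wrist_force: [0.5, 0.2, -0.1]
opening: 0.0856
```

>>> send_rows(targets=[[0,-20,35,0,0],[0,-50,75,0,0],[0,-90,115,0,0],[0,-130,155,0,0],[0,-170,195,0,0],[0,-200,230,0,0],[0,-220,260,0,0],[0,-220,260,0,0],[0,-220,260,0,0]])

```text
time: 22.75
ee_pos: [0.241, 0.4503, 0.2619]
tcp_rot: [-180.0, 0.1, 95.7]
wrist_force: [-0.2, -0.5, -0.9]
opening: 0.0854
```

```bash
python3 - <<'E'
from h import *
for n in ("top","scene"):
    p=cam(n)["pixels"][:,:,::-1]; cv2.imwrite(f"pics/f_{n}.png",cv2.resize(p,None,fx=1.5,fy=1.5,interpolation=cv2.INTER_CUBIC))
    a=cv2.imread(f"pics/{n}0.png").astype(int); print(n)
    b=(140,280,140,290) if n=="top" else (115,230,205,340)
    cv2.imwrite(f"pics/fz_{n}.png",cv2.resize(p[b[0]:b[1],b[2]:b[3]],None,fx=5,fy=5,interpolation=cv2.INTER_CUBIC)[:600])
E
```

```text
top
scene
```

View pics/f_top.png

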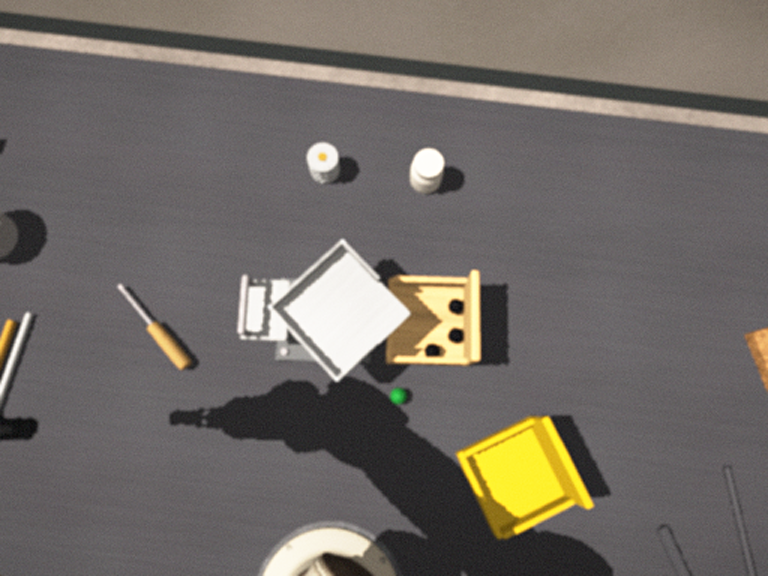

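View pics/f_scene.png

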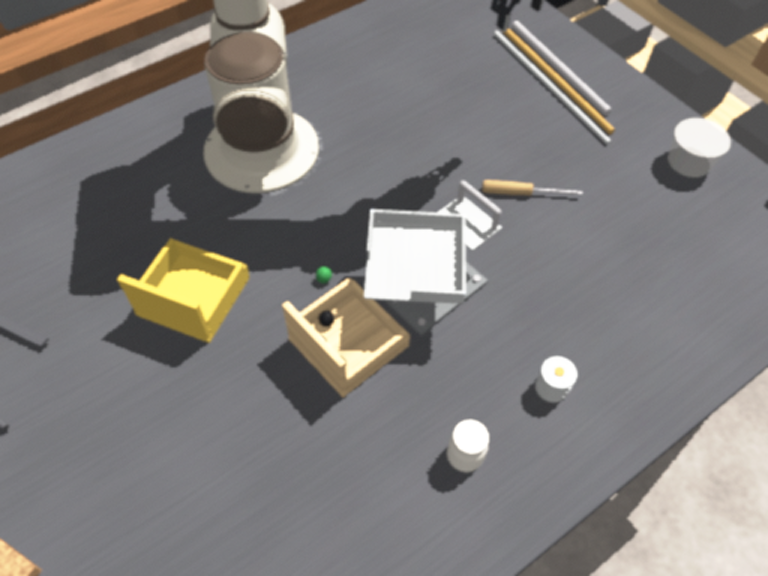

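View pics/fz_scene.png

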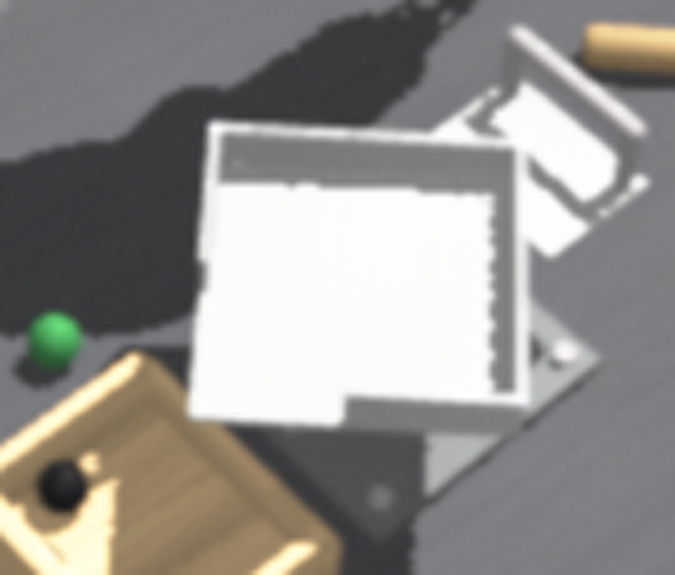

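The top view shows all three knobs in the bin, at (456,306), (456,335) and (432,351). The tray is empty and flat with identical corner pixels, and the bystanders have not moved. The arm is clear, so I'm handing in.

```bash
python3 -c "
from workcell import bot
print(bot.job_done())"
```

```text
the job is handed in; nothing more can be done
None
```

The job is done and handed in at about 23 s. All three black knobs are in the plywood bin and the tray is back down flat and empty.

- **Bin:** I gripped it by its back board, carried it 15 mm above the bench and set it down under the open corner. The back board faces away from the tray. Its middle measured about (497, -181) mm, within 1–2 mm of the plan.
- **Tray:** I raised it by the handle to about 0.75 rad and lowered it held the whole way at about 0.2 rad/s. I let go only once it was resting on the stand.
- **Last checks:** The top view shows the three knobs in the bin; the scene view shows only one, as the back board hides the others. The tray's corners, tip and handle are at the same pixels as at the start. The screwdriver, cylinder, jar, yellow bin and green ball look unmoved, and the arm stood clear with no force on it.
- **One disagreement:** At the end of lowering, the tool stopped about 4 mm higher than where it had first gripped, with 26 N upward on the wrist. The pads had slid that far along the handle bar. I backed off, confirmed in both views that the tray was flat, and then released it.

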